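Slide the setting plate home under the thickness gauge and zero it

TASK

Push the blue setting plate along the bench, bare end first, under the low bridge of the thickness gauge until it lies square and fully home against the gauge's stop bar; keep it flat on the bench all the way, never lifted or tipped. Only then press the green button on top of the gauge all the way down and let go of it, so that the gauge zeroes on the plate. Nothing is to be grasped, and the other things on the bench stay where they are.

Things in the scene. Friction and masses are not known exactly. Their poses are not given: they have to be found in the camera images.
- plate: flat blue setting plate, loose on the bench: 110 mm long (its x), 90 mm wide (its y), 12 mm thick, 0.25 to 0.5 kg. Origin at the centre of its underside. Its +x end is the bare nose that goes under the bridge first; an orange stripe marks the -x (tail) end, and a thin white line runs along its middle
- plate_nose (a point): middle of the plate's nose end face (plate x = +55 mm), half-way up its thickness
- plate_tail (a point): middle of the plate's tail end face (plate x = -55 mm), half-way up its thickness
- gauge: low aluminium bridge of the thickness gauge, fixed to the bench. Origin on the bench under the middle of the bridge; +x is the way in (the plate travels along +x), z up. Deck: x -21 to +21 mm, y -66 to +66 mm, underside 16 mm above the bench (4 mm over the plate), top 28 mm. A grey head (40x62 mm, x by y) stands on the deck's middle, top at 42 mm, and carries the button
- gauge_mouth (a point): middle of the entrance of the passage under the bridge (gauge x = -21 mm), 8 mm above the bench. The passage is 104 mm wide between the legs (gauge y -52 to +52 mm); in front of it dark guide fins, 16 mm high, flare outwards to gauge x = -48 mm, where the mouth is about 128 mm wide
- gauge_stop (a point): middle of the face of the dark stop bar behind the bridge (gauge x = +30 mm), 6 mm above the bench; the plate's nose meets it when home. The plate's centre is then at gauge x = -25 mm, and its tail end sticks out of the bridge, at gauge x = -80 mm. (A grey wall panel drawn between robot and bench is an image only, not solid)
- zero_button_top (a point): middle of the top of the round green push button, 22 mm across, on the gauge's reading head above the middle of the bridge; pressed straight down
- zero_button (a joint): travel of the green button: 0 released, 0.006 m fully down; a spring returns it, fully down takes about 4 N
- objective_can: black ribbed round can, 41 mm across, 59 mm tall, standing beside the far side of the gauge; origin at the centre of its underside. Leave it alone
- loupe: black waisted eye loupe, 35 mm across, 30 mm tall, standing beside the robot's side of the gauge; origin at the centre of its underside. Leave it alone
- tally: white round hand tally counter, 42x70x18 mm, front right; origin under its centre. Leave it alone
- waffle_a: black square die tray, 51x52x12 mm, front right; origin under its centre. Leave it alone
- slide_case: brown flat case, 40x84x11 mm, front right; origin under its centre. Leave it alone
- driver_a: small screwdriver with yellow handle, 130 mm long, lying behind the gauge towards the back; origin under its centre. Leave it alone
- spare_objective: white and black microscope objective, 26 mm across, 46 mm tall, standing at the back right; origin at the centre of its underside. Leave it alone

How it is judged:
On the way, in this order (a step that is already met when the one before it is completed fails the run):
1. the plate lies flat, square and fully home against the stop bar under the bridge (x of plate_nose in the frame of gauge above 0.026 m and y of plate_nose in the frame of gauge between -0.012 and 0.012 m and angle between the x axis of plate and the x axis of gauge, either way round below 0.08 rad and angle between plate's own z axis and vertical below 0.03 rad and height (world z) of plate below 0.003 m), for 0.2 s.
2. the green button is pressed down (value of joint zero_button above 0.004 m), for 0.05 s.
At the end, for the whole second after the job is handed in: the plate rests flat on the bench under the bridge, its nose within 5 mm of the stop bar and within 12 mm of the middle, square to the gauge within 0.08 rad, and the button is released after having been pressed (x of plate_nose in the frame of gauge above 0.025 m and y of plate_nose in the frame of gauge between -0.012 and 0.012 m and angle between the x axis of plate and the x axis of gauge, either way round below 0.08 rad and angle between plate's own z axis and vertical below 0.03 rad and height (world z) of plate below 0.003 m and value of joint zero_button below 0.002 m and linear speed of plate below 0.01 m/s); the robot touches nothing.
It fails at once if the plate is tipped by more than 0.08 rad or lifted more than 6 mm (angle between plate's own z axis and vertical above 0.08 rad or height (world z) of plate above 0.006 m).
It fails at once if the button is pressed before the plate is home (value of joint zero_button above 0.004 m and x of plate_nose in the frame of gauge below 0.024 m).
It fails at once if another thing on the bench is moved by more than 20 mm (distance of any of objective_can, loupe, tally, waffle_a, slide_case, driver_a, spare_objective from where it was at the start of the episode above 0.02 m).
It also fails if it takes over 51 s, if anything falls off the work surface, if the arm or the gripper's body presses on something with over 40 N, if the wrist force passes 120 N, or if a joint passes its speed limit or range.

ROBOT

A 6-joint arm with a two-finger parallel gripper is mounted at the origin on a cart in front of the work surface, level with it; the furniture and walls round the work are solid. World frame = base frame: x ahead of the robot, y to its left, z up, the work surface at z = 0. Lengths are in m, angles in rad, forces in N, time in s.
With the tool pointing down it reaches from about 0.25 to 0.725 m from the base axis. Payload 9.7 kg.
Tool frame: the origin (TCP) lies on the front face of the gripper's body, between the roots of the fingers; the fingertips stand 73 mm ahead of it and the grasp point (between the pads) lies 54 mm ahead of it; z points along the fingers, x is the direction in which the jaws open and shut, and the axes are right-handed (so a half turn about z gives the same grasp; the last joint's range is limited). The gripper opens to 85 mm and grips with 20 to 120 N. Pads are 22 mm wide; open, the fingers measure 114 mm over their backs; the gripper's body (76 mm by 85 mm) begins 54 mm behind the grasp point. The pads swing forward as they close: fully open they stand 13 mm farther back than shut.
Start: joints at [-1.124, 0.087, 0.176, 1.66, 0, 1.571], TCP at [0.238, -0.496, 0.304] pointing down, gripper open.
Joint ranges: [-3.13, 3.13], [-0.85, 1.81], [-1.15, 1.24], [-2.2, 2.28], [-1.44, 1.52], [-3.14, 3.14]. Speed limits (rad/s): [2.22, 2.22, 2.57, 3.14, 3.14, 3.14].

INTERFACE

Orientations are given as a rotation vector (axis times angle).
In Python, from station import * gives the robot as it stands. The module is installed in compiled form; this text tells all that it offers.
- The arm moves only by the tool step_arm, never from a script. Its argument "series" is a list of rows, each an object with "dp": the shift along the world's x, y, z in mm, a list of three; "spin": the turn about the world's z in rad. In form: [{"dp": [tx, ty, tz], "spin": spin}, ...]. A call has exactly 10 rows; each row shifts and turns the pose as measured when the row begins; what a row does not reach is not made up. A row lasts 1/10 s, in which the tool goes at most 50 mm and 8.59 degrees, less where a joint would pass 70% of its speed; a pose out of reach is approached as far as the arm can. A call with a gripper value outside its range is refused whole. "gripper" is the closure, from 0 (fully open) to 1 (shut), set as the call begins (left out, the last holds). The fingers move at their own pace and stop on an object; the grip force is fixed at half the most. Time passes only in rows, so rows that do not move let the fingers close, or fill a call up. It gives the time, the measured TCP pose, the force and the opening at its end, in the units of the state.
- observe(): the state, without advancing time (a new reading comes with each control period).
- grab_frame(name): name is "scene" or "side" or "wrist"; returns the picture (480x640x3 uint8, red, green, blue); there is no depth.
- camera_info(name): a dict with "camera_matrix" (3x3 intrinsics, pixels), "xyz" and "attitude" of the camera in the world; the wrist camera has in their place "T_tool_cam" (4x4, takes a point from camera to tool coordinates, whose origin is the TCP and whose axes are the tool frame's). Camera axes: x right, y down, z forward; pixel columns grow to the right and rows downward; lengths in m; the calibration is good to about 2 mm. A picture is of the moment at which its call begins: read the wrist's pose just before it. camera_info takes no time and is no camera call.
- job_done(): hands the job in, once; it reports no verdict.
The state is a dict: "time_s": time; "joint_positions": joint angles; "joint_velocities": joint speeds; "tau": joint torques, N m; "ee_pos": TCP position; "tcp_rot": TCP orientation; "wrist_force": force on the tool from outside, world axes, zero at the start; "ft_torque": the same for the moment, N m; "opening": finger opening in m.
Only numpy, scipy, OpenCV 4.12 (cv2) and the standard library are available. Lean on these libraries where they do the work, as an engineer would, in place of code of your own. Each camera call takes 0.05 s, during which the arm holds its last target. There are 200 camera calls.

## Working session

There is one attempt and no reset: what is moved stays moved. The work goes in short steps, Python scripts to look and compute and a tool call to move; the robot and the scene stay as the last step left them, time stands still between calls to the robot, and variables do not carry over. Pictures are saved under pics/ and viewed, about 8 in all and at most 12, crops included, and the job is handed in when it is done.

Besides the shell and the picture viewer there is one more tool, called after "Call:" in YAML: its name, and indented under it one key for each argument. step_arm: Moves the arm, as the interface text tells. Its arguments: {"type":"object","properties":{"series":{"type":"array","items":{"type":"object","properties":{"dp":{"type":"array","items":{"type":"number"}},"spin":{"type":"number"}}}},"gripper":{"type":"number"}},"required":["series"]}

```bash
mkdir -p pics; python3 - <<'E'
from station import *
import cv2
print(observe())
for n in("scene","side","wrist"):
    print(n,camera_info(n)); cv2.imwrite(f"pics/{n}0.png",grab_frame(n)[:,:,::-1])
E
```

```text
{'time_s': 0.0, 'joint_positions': array([-1.12400656e+00,  8.74839714e-02,  1.75127867e-01,  1.65981054e+00,
        2.35069313e-05,  1.57079408e+00]), 'joint_velocities': array([ 0.00159085, -0.00115664,  0.00081669,  0.00063016,  0.00092432,
        0.00076059]), 'tau': array([-1.45513523e-04, -5.20381308e+01,  4.64808047e+01,  1.61599758e-02,
       -2.91607898e-05,  1.10323919e-05]), 'ee_pos': array([ 0.2375862 , -0.49588759,  0.30316666]), 'tcp_rot': array([-2.65774877e+00,  1.67369654e+00,  1.80130324e-03]), 'wrist_force': array([-0.21189852, -0.1055796 ,  0.1854898 ]), 'ft_torque': array([0.03788796, 0.03775693, 0.00618364]), 'opening': 0.08538567601469511}
scene {'camera_matrix': array([[484.95320603,   0.        , 309.10403863],
       [  0.        , 484.95320603, 240.35830455],
       [  0.        ,   0.        ,   1.        ]]), 'xyz': array([ 1.05227227, -0.24230621,  1.00345533]), 'attitude': array([-2.31055168, -1.32220562,  0.37337347])}
side {'camera_matrix': array([[438.7168577 ,   0.        , 321.86698825],
       [  0.        , 438.7168577 , 242.54117796],
       [  0.        ,   0.        ,   1.        ]]), 'xyz': array([0.34372391, 0.87332631, 0.43912751]), 'attitude': array([-0.33576567,  2.46769921, -1.63984809])}
wrist {'camera_matrix': array([[347.56542148,   0.        , 324.89559646],
       [  0.        , 347.56542148, 239.15241153],
       [  0.        ,   0.        ,   1.        ]]), 'T_tool_cam': array([[ 9.99999309e-01,  1.07470047e-03, -4.75818233e-04,
        -5.58852743e-04],
       [-8.85054700e-04,  9.54940511e-01,  2.96795951e-01,
        -7.66097739e-02],
       [ 7.73344854e-04, -2.96795325e-01,  9.54940803e-01,
        -6.89954150e-02],
       [ 0.00000000e+00,  0.00000000e+00,  0.00000000e+00,
         1.00000000e+00]])}
```

View pics/scene0.png

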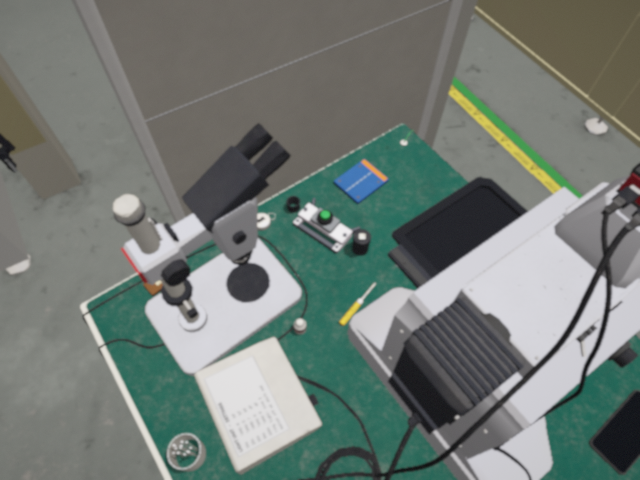

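View pics/side0.png

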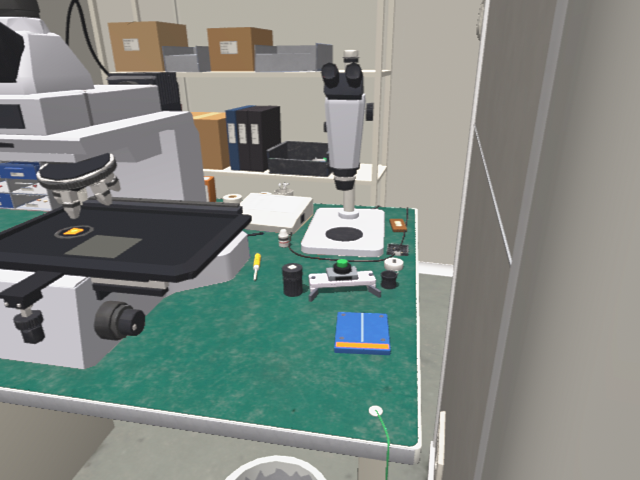

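Scene: plate at about (361,180), orange tail toward (375,168), button (325,215), can (360,240), loupe (292,204). Side: plate (362,333), gauge deck with button (343,267). Next I measure the poses from masks.

```bash
cat > h.py <<'E'
import numpy as np,cv2
from scipy.spatial.transform import Rotation as R
from station import *
def ray(n,uv,z,obs=None):
    c=camera_info(n);K=c["camera_matrix"]
    if n=="wrist":
        T=np.eye(4);T[:3,:3]=R.from_rotvec(obs["tcp_rot"]).as_matrix();T[:3,3]=obs["ee_pos"];T=T@c["T_tool_cam"];Rm,p=T[:3,:3],T[:3,3]
    else: Rm,p=R.from_rotvec(c["attitude"]).as_matrix(),c["xyz"]
    uv=np.atleast_2d(np.asarray(uv,float))
    d=np.c_[(uv-K[:2,2])/K[0,0],np.ones(len(uv))]@Rm.T
    return p+d*((z-p[2])/d[:,2])[:,None]
def mask(im,lo,hi,roi):
    m=cv2.inRange(cv2.cvtColor(im,cv2.COLOR_RGB2HSV),lo,hi);k=np.zeros_like(m);x0,y0,x1,y1=roi;k[y0:y1,x0:x1]=m[y0:y1,x0:x1]
    cs,_=cv2.findContours(k,cv2.RETR_EXTERNAL,cv2.CHAIN_APPROX_NONE)
    c=max(cs,key=cv2.contourArea);return c[:,0,:].astype(float)
def rect(n,im,lo,hi,roi,z,obs=None):
    P=ray(n,mask(im,lo,hi,roi),z,obs)[:,:2];return cv2.minAreaRect((P*1000).astype(np.float32))
BLUE=((100,120,60),(130,255,255));OR=((5,120,150),(22,255,255));GR=((45,150,90),(75,255,255));WH=((0,0,170),(180,40,255))
E
python3 - <<'E'
from h import *
for n,rp,rg in(("scene",(320,140,400,210),(285,190,355,255)),("side",(325,300,400,360),(300,250,385,305))):
    im=grab_frame(n)
    for nm,c,roi,z in(("blue",BLUE,rp,.012),("or",OR,rp,.012),("btn",GR,rg,.05),("deck",WH,rg,.028)):
        try: print(n,nm,rect(n,im,*c,roi,z))
        except Exception as e: print(n,nm,e)
    x0,y0,x1,y1=(280,130,400,260) if n=="scene" else (270,250,410,360)
    cv2.imwrite(f"pics/{n}c.png",cv2.resize(im[y0:y1,x0:x1,::-1],None,fx=5,fy=4.5,interpolation=cv2.INTER_CUBIC)[:600,:800])
E
```

```text
scene blue ((458.74908447265625, 236.55136108398438), (94.23998260498047, 98.8475341796875), 11.980209350585938)
scene or ((445.4465637207031, 292.45489501953125), (78.55084991455078, 9.727794647216797), 10.678064346313477)
scene btn ((519.7039184570312, 96.30216217041016), (15.994912147521973, 20.992652893066406), 40.24042892456055)
scene deck ((571.9279174804688, 111.30625915527344), (40.05893325805664, 44.03559875488281), 21.144474029541016)
side blue ((453.4757080078125, 251.05712890625), (90.31364440917969, 121.9699478149414), 11.130359649658203)
side or ((446.48358154296875, 289.1400146484375), (82.26789093017578, 11.790499687194824), 11.120694160461426)
side btn ((531.8157348632812, 72.46190643310547), (18.842073440551758, 34.03999328613281), 14.001619338989258)
side deck ((527.2755126953125, 94.36164093017578), (134.64060974121094, 93.9624252319336), 22.407392501831055)
```

View pics/scenec.png

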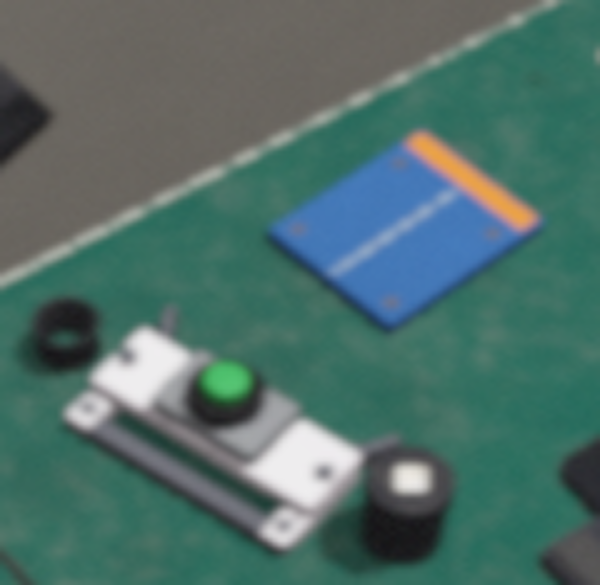

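View pics/sidec.png

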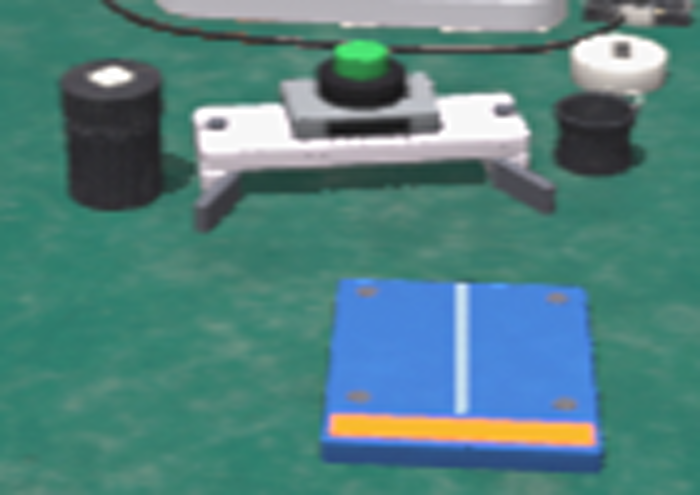

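Crops confirm: orange tail on the +y side, nose facing the gauge; loupe and can stand just outside the fins. Before the swing I check the stereo microscope head and rough gauge corners.

```bash
python3 - <<'E'
from h import *
o=observe();print(R.from_rotvec(o["tcp_rot"]).as_matrix().round(3))
def tri(a,b):
    c=[camera_info(n) for n in("scene","side")];A=0;B=0
    for ci,uv in zip(c,(a,b)):
        d=R.from_rotvec(ci["attitude"]).as_matrix()@np.r_[(np.array(uv)-ci["camera_matrix"][:2,2])/ci["camera_matrix"][0,0],1];d/=np.linalg.norm(d);M=np.eye(3)-np.outer(d,d);A=A+M;B=B+M@ci["xyz"]
    return np.linalg.solve(A,B).round(3)
print("eyep",tri((260,132),(353,82)),tri((282,155),(330,82)),"head",tri((128,210),(351,58)),"btn",tri((325.5,215),(342.5,262)))
f=lambda p:(280+p[0]/5,130+p[1]/4.5)
print("deck",ray("scene",[f(p) for p in((145,325),(92,380),(310,515),(365,460))],.028).round(3))
s=lambda p:(270+p[0]/5,250+p[1]/4.5)
print("deck side",ray("side",[s(p) for p in((195,110),(525,97),(530,135),(200,140))],.028).round(3))
print("can, loupe",ray("scene",[f((408,478)),f((66,325))],[.059]).round(3),ray("scene",[f((66,325))],.03).round(3))
print("scope base",ray("scene",[(150,310),(195,370),(300,290),(245,235)],.03).round(3))
E
```

```text
[[ 0.432 -0.902 -0.   ]
 [-0.902 -0.432  0.001]
 [-0.001 -0.    -1.   ]]
eyep [ 0.531 -0.035  0.401] [ 0.581 -0.026  0.397] head [ 0.593 -0.275  0.441] btn [0.527 0.094 0.061]
deck [[0.459 0.091 0.028]
 [0.476 0.051 0.028]
 [0.6   0.097 0.028]
 [0.586 0.137 0.028]]
deck side [[0.594 0.101 0.028]
 [0.465 0.053 0.028]
 [0.456 0.09  0.028]
 [0.583 0.128 0.028]]
can, loupe [[0.619 0.136 0.059]
 [0.458 0.048 0.059]] [[0.44  0.057 0.03 ]]
scope base [[ 0.529 -0.347  0.03 ]
 [ 0.698 -0.315  0.03 ]
 [ 0.652 -0.045  0.03 ]
 [ 0.464 -0.086  0.03 ]]
```

Gauge sits near (0.53, 0.094) and its way in points at about -70°. I'll swing at small radius, clear of the microscope, turning the jaws across the gauge axis.

Call:
step_arm:
  series:
    - {"dp": [7,40,0],"spin": 0.0737}
    - {"dp": [7,40,0],"spin": 0.0737}
    - {"dp": [7,40,0],"spin": 0.0737}
    - {"dp": [7,40,0],"spin": 0.0737}
    - {"dp": [7,40,0],"spin": 0.0737}
    - {"dp": [7,40,0],"spin": 0.0737}
    - {"dp": [7,40,0],"spin": 0.0737}
    - {"dp": [7,40,0],"spin": 0.0737}
    - {"dp": [7,40,0],"spin": 0.0737}
    - {"dp": [7,40,0],"spin": 0.0737}
  gripper: 0.42

```text
time_s: 1.25
ee_pos: [0.3056, -0.0855, 0.2999]
tcp_rot: [-3.088, 0.575, 0.002]
wrist_force: [1.2, -0.1, 0.1]
opening: 0.0494
```

Call:
step_arm:
  series:
    - {"dp": [5,40,0],"spin": 0.0737}
    - {"dp": [5,40,0],"spin": 0.0737}
    - {"dp": [5,40,0],"spin": 0.0737}
    - {"dp": [9,40,0],"spin": 0.0737}
    - {"dp": [10,40,0],"spin": 0.0737}
    - {"dp": [10,40,0],"spin": 0.0737}
    - {"dp": [10,40,0],"spin": 0.0737}
    - {"dp": [12,40,0],"spin": 0.0737}
    - {"dp": [12,40,0],"spin": 0.0737}
    - {"dp": [12,40,0],"spin": 0.0737}

```text
time_s: 2.25
ee_pos: [0.3931, 0.3332, 0.3014]
tcp_rot: [-3.074, -0.63, -0.009]
wrist_force: [-0.0, -1.1, 0.2]
opening: 0.0495
```

```bash
cat > look.py <<'E'
from h import *
import sys
o=observe();im=grab_frame("wrist");cv2.imwrite(f"pics/{sys.argv[1]}.png",im[:,:,::-1])
print(o["ee_pos"].round(4),"yaw",np.degrees(np.arctan2(*R.from_rotvec(o["tcp_rot"]).as_matrix()[[1,0],0])).round(2),o["wrist_force"].round(1))
full=(0,0,640,480)
for nm,c,z in(("blue",BLUE,.012),("or",OR,.012),("btn",GR,.05)):
    try: print(nm,np.round(mask(im,*c,full).mean(0)),rect("wrist",im,*c,full,z,o))
    except Exception as e: print(nm,"none")
E
python3 look.py w1
```

```text
[0.3931 0.3332 0.3014] yaw 23.16 [-0.  -1.1  0.2]
blue [333. 274.] ((452.6838684082031, 251.06338500976562), (88.29949951171875, 114.35697174072266), 10.849321365356445)
or none
btn [361.  98.] ((382.5606384277344, 441.70745849609375), (2.589848279953003, 38.374534606933594), 25.008092880249023)
```

View pics/w1.png

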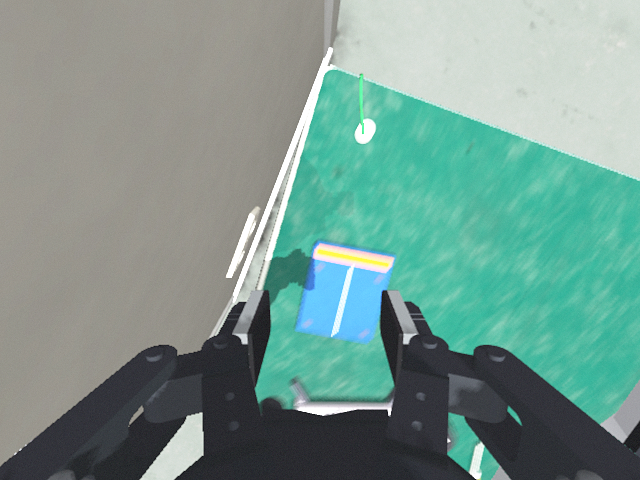

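The wrist view shows the plate at (345,295), tail stripe at (352,257), and the gauge's front edge at row ~405 mostly hidden by the gripper. I move forward to see the gauge whole.

Call:
step_arm:
  series:
    - {"dp": [8,-17,0],"spin": -0.005}
    - {"dp": [8,-17,0],"spin": -0.005}
    - {"dp": [8,-17,0],"spin": -0.005}
    - {"dp": [8,-17,0],"spin": -0.005}
    - {"dp": [8,-17,0],"spin": -0.005}
    - {"dp": [8,-17,0],"spin": -0.005}
    - {"dp": [8,-17,0],"spin": -0.005}
    - {"dp": [8,-17,0],"spin": -0.005}
    - {"dp": [0,0,0],"spin": 0}
    - {"dp": [0,0,0],"spin": 0}

```text
time_s: 3.3
ee_pos: [0.4601, 0.2, 0.2951]
tcp_rot: [-3.085, -0.585, 0.003]
wrist_force: [0.1, -0.3, 0.5]
opening: 0.0494
```

```bash
python3 look.py w2
```

```text
[0.4601 0.2    0.2951] yaw 21.47 [ 0.1 -0.3  0.5]
blue [335. 162.] ((453.37762451171875, 245.84912109375), (89.70081329345703, 109.40189361572266), 11.070165634155273)
or none
btn [346. 338.] ((527.3584594726562, 89.15522766113281), (21.74215316772461, 26.26995277404785), 23.032800674438477)
```

View pics/w2.png

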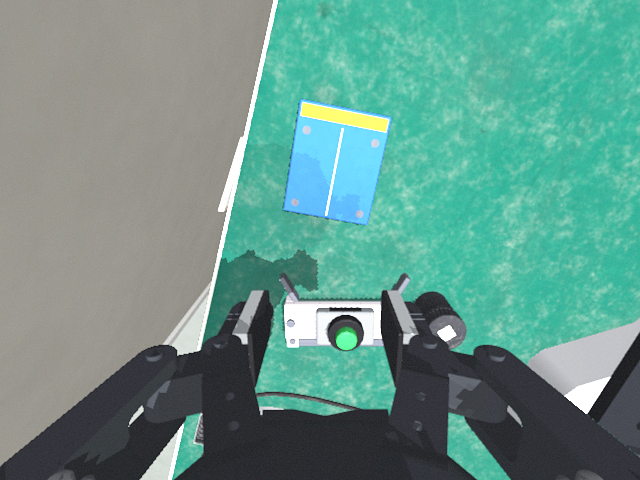

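Plate at (338,162), gauge deck front edge near row 300 (cols 287–382), fin tips at (283,276) and (407,278), button (346,338). Fit the edge.

```bash
python3 - <<'E'
from h import *
o=observe();im=cv2.imread("pics/w2.png")[:,:,::-1];g=cv2.cvtColor(im,cv2.COLOR_RGB2GRAY).astype(float)
s=cv2.cvtColor(im,cv2.COLOR_RGB2HSV)[...,1].astype(float)
pts=[]
for u in range(294,378):
    c=s[288:310,u];d=np.diff(c);k=d.argmin();pts.append((u,288+k+.5))
P=ray("wrist",pts,.028,o)[:,:2]
vx,vy,x0,y0=cv2.fitLine(P.astype(np.float32),cv2.DIST_HUBER,0,1e-4,1e-4).ravel()
a=np.arctan2(vy,vx);a=(a+np.pi/2)%np.pi-np.pi/2
print("front edge",np.degrees(a),x0,y0,pts[::12])
ft=ray("wrist",[(283,276),(407,278)],.016,o)[:,:2];print("fin tips",ft,ft.mean(0),np.degrees(np.arctan2(*(ft[1]-ft[0])[::-1])),np.linalg.norm(ft[1]-ft[0]))
gx=np.array([np.sin(a),-np.cos(a)]);gy=np.array([np.cos(a),np.sin(a)])
print("gx",gx,"front dist of btn(z.05,.055)",[((ray("wrist",[(346,338)],z,o)[0,:2]-[x0,y0])@gx,(ray("wrist",[(346,338)],z,o)[0])) for z in(.05,.055)])
print("left end deck",ray("wrist",[(286,312)],.028,o)[0]@np.r_[gy,0])
cv2.imwrite("pics/w2c.png",cv2.resize(im[260:360,260:420,::-1],None,fx=5,fy=5,interpolation=cv2.INTER_CUBIC))
E
```

```text
front edge 21.390306 0.50237226 0.11389856 [(294, np.float64(288.5)), (306, np.float64(300.5)), (318, np.float64(300.5)), (330, np.float64(299.5)), (342, np.float64(299.5)), (354, np.float64(300.5)), (366, np.float64(300.5))]
fin tips [[0.44497207 0.11606296]
 [0.57095061 0.16333238]] [0.50796134 0.13969767] 20.566994351947 0.1345547879372467
gx [ 0.3647193  -0.93111753] front dist of btn(z.05,.055) [(np.float64(0.03181979151274229), array([0.52776641, 0.0896717 , 0.05      ])), (np.float64(0.028573929175211264), array([0.5262534 , 0.09256504, 0.055     ]))]
left end deck 0.46007890143865005
```

View pics/w2c.png

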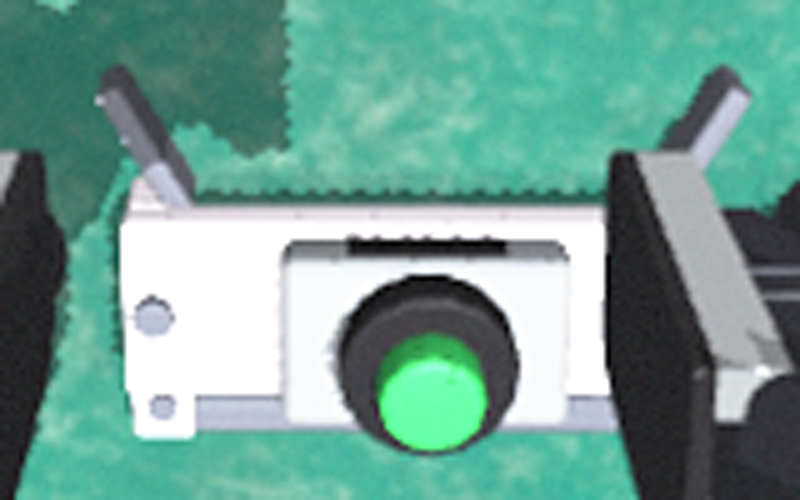

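```bash
python3 - <<'E'
from h import *
o=observe()
f=lambda x,y:(260+x/5,260+y/5)
a=np.radians(21.2);gx=np.array([np.sin(a),-np.cos(a)]);gy=np.array([np.cos(a),np.sin(a)])
def q(n,uv,z,off):
    p=ray("wrist",[uv],z,o)[0,:2];p=p-gx*off;print(n,"gx",(p@gx).round(4),"gy",(p@gy).round(4))
q("deck front top",f(430,213),.028,-.021);q("face bottom",f(430,195),.016,-.021)
q("head L",f(283,250),.042,-.02);q("head R",f(570,252),.042,-.02);q("head backL",f(285,425),.042,.02);q("head backR",f(568,425),.042,.02)
q("deck left end (gy=-66)",f(125,300),.028,0)
q("fin L",f(117,68),.016,-.048);q("fin R",f(727,70),.016,-.048)
for z in(.05,.053,.056):q("btn",f(432,397),z,0)
for z in(.028,.042):
  p=ray("wrist",[f(125,212),f(600,212),f(290,258),f(560,262)],z,o)[:,:2]
  print(np.degrees(np.arctan2(*(p[1]-p[0])[::-1])),np.degrees(np.arctan2(*(p[3]-p[2])[::-1])))
pl=np.array([.4534,.2458]);print("plate",pl@gx,pl@gy)
E
```

```text
deck front top gx 0.099 gy 0.525
face bottom gx 0.1008 gy 0.5258
head L gx 0.0994 gy 0.4938
head R gx 0.0995 gy 0.5533
head backL gx 0.1012 gy 0.4942
head backR gx 0.1008 gy 0.5548
deck left end (gy=-66) gx 0.0995 gy 0.459
fin L gx 0.0979 gy 0.4573
fin R gx 0.0975 gy 0.5893
btn gx 0.1089 gy 0.5249
btn gx 0.107 gy 0.5247
btn gx 0.105 gy 0.5245
21.570872868931794 20.62309340389751
21.570872868931826 20.623093403897514
plate -0.06520461026355223 0.5116029307972916
```

Gauge: centre ≈ (0.525, 0.096), yaw 21.2°. In its frame the plate's centre is (-165,-13) mm, turned -10°. A side push near the nose turns and centres it together; then I'll push from the tail with two fingers.

Call:
step_arm:
  series:
    - {"dp": [-19,-1,0],"spin": 0}
    - {"dp": [-19,-1,0],"spin": 0}
    - {"dp": [-19,-1,0],"spin": 0}
    - {"dp": [-19,-1,0],"spin": 0}
    - {"dp": [0,0,-30],"spin": 0}
    - {"dp": [0,0,-30],"spin": 0}
    - {"dp": [0,0,-30],"spin": 0}
    - {"dp": [0,0,-30],"spin": 0}
    - {"dp": [0,0,-30],"spin": 0}
    - {"dp": [0,0,-20],"spin": 0}
  gripper: 1.0

```text
time_s: 4.35
ee_pos: [0.3782, 0.2026, 0.1223]
tcp_rot: [-3.078, -0.6, -0.009]
wrist_force: [-0.0, -0.1, -0.2]
opening: 0.0
```

```bash
python3 look.py w3; python3 - <<'E'
from h import *
print(ray("scene",[(280,183),(300,172),(240,208)],0).round(3))
im=grab_frame("side");cv2.imwrite("pics/s3.png",cv2.resize(im[180:360,250:450,::-1],None,fx=3.3,fy=3.3,interpolation=cv2.INTER_CUBIC))
E
```

```text
[0.3782 0.2026 0.1223] yaw 22.08 [-0.  -0.1 -0.2]
blue [473. 214.] ((450.42626953125, 245.9584197998047), (90.929443359375, 107.79051971435547), 10.991415023803711)
or none
btn none
[[ 0.351  0.067  0.   ]
 [ 0.346  0.129  0.   ]
 [ 0.369 -0.057  0.   ]]
```

View pics/s3.png

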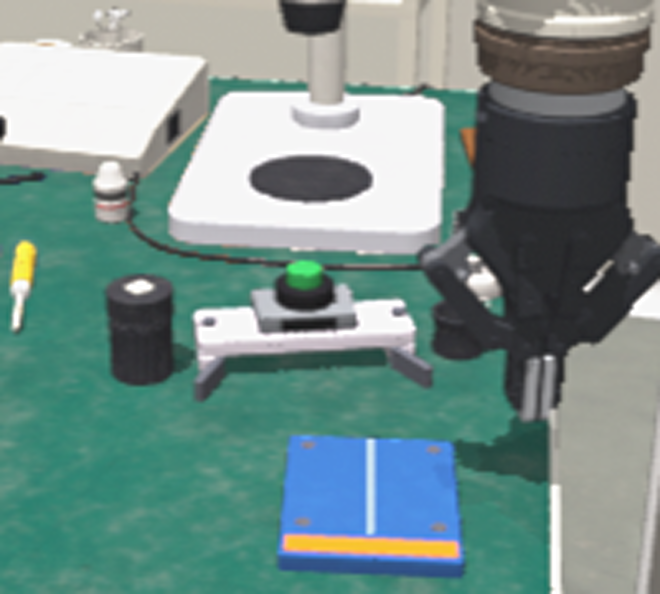

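The shut fingers hang beside the plate's robot side near the nose, inside the bench edge (x≈0.346). Descending.

Call:
step_arm:
  series:
    - {"dp": [0,0,-8],"spin": 0}
    - {"dp": [0,0,-8],"spin": 0}
    - {"dp": [0,0,-6],"spin": 0}
    - {"dp": [0,0,-4],"spin": 0}
    - {"dp": [0,0,-2],"spin": 0}
    - {"dp": [0,0,-2],"spin": 0}
    - {"dp": [0,0,-2],"spin": 0}
    - {"dp": [0,0,-2],"spin": 0}
    - {"dp": [0,0,0],"spin": 0}
    - {"dp": [0,0,0],"spin": -0.01}

```text
time_s: 5.45
ee_pos: [0.3792, 0.204, 0.0897]
tcp_rot: [-3.079, -0.586, -0.014]
wrist_force: [-0.5, -0.3, -0.6]
opening: -0.0003
```

```bash
python3 - <<'E'
from h import *
o=observe();print(o["ee_pos"],o["wrist_force"])
im=grab_frame("side");c=im[280:340,380:440];cv2.imwrite("pics/s4.png",cv2.resize(c[:,:,::-1],None,fx=9,fy=9,interpolation=cv2.INTER_CUBIC))
ci=camera_info("side");K=ci["camera_matrix"];Rm=R.from_rotvec(ci["attitude"]).as_matrix()
for dz in(.07,.073,.077,.08,.086):
    p=Rm.T@(o["ee_pos"]-[0,0,dz]-ci["xyz"]);print(dz,(K@p/p[2])[:2].round(1))
E
```

```text
[0.37921152 0.20395593 0.08969271] [-0.51099205 -0.25008504 -0.60098339]
0.07 [409.1 319. ]
0.073 [409.  320.5]
0.077 [408.8 322.4]
0.08 [408.7 323.9]
0.086 [408.5 326.8]
```

View pics/s4.png

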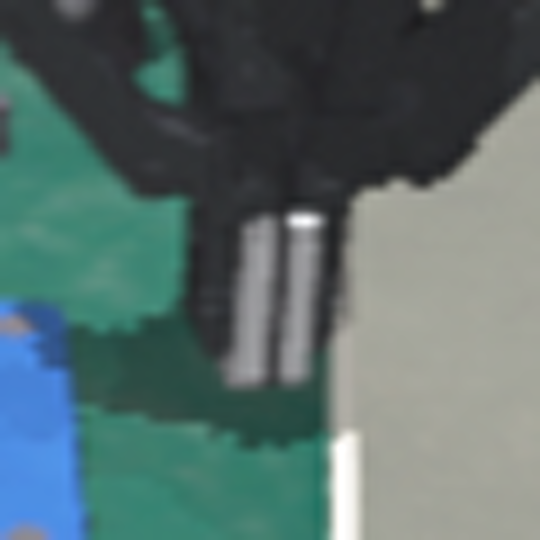

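Call:
step_arm:
  series:
    - {"dp": [3,-7.5,-6],"spin": 0}
    - {"dp": [0,0,-5],"spin": 0}
    - {"dp": [4.7,1.8,0],"spin": 0}
    - {"dp": [4.7,1.8,0],"spin": 0}
    - {"dp": [4.7,1.8,0],"spin": 0}
    - {"dp": [4.7,1.8,0],"spin": 0}
    - {"dp": [4.7,1.8,0],"spin": 0}
    - {"dp": [4.7,1.8,0],"spin": 0}
    - {"dp": [4.7,1.8,0],"spin": 0}
    - {"dp": [0,0,0],"spin": 0}

```text
time_s: 6.5
ee_pos: [0.4184, 0.2094, 0.0781]
tcp_rot: [-3.08, -0.584, -0.012]
wrist_force: [0.9, 0.3, 1.6]
opening: -0.0002
```

```bash
cat > pl.py <<'E'
from h import *
a=np.radians(21.2);gx=np.array([np.sin(a),-np.cos(a)]);gy=np.array([np.cos(a),np.sin(a)])
def g(p): return np.round([p[0]*gx[0]+p[1]*gx[1]-.1,p[0]*gy[0]+p[1]*gy[1]-.5243],4)
o=observe();print("tcp gauge",g(o["ee_pos"]),o["ee_pos"].round(4),"yaw rel",(np.degrees(2*np.arctan2(-o["tcp_rot"][1],-o["tcp_rot"][0]))-21.2).round(2),"F",o["wrist_force"].round(1),o["time_s"])
for n,roi in(("side",(300,290,420,380)),("scene",(320,140,400,230)),("wrist",(0,0,640,480))):
    im=grab_frame(n)
    try:
        r=rect(n,im,*BLUE,roi,.012,o);k=rect(n,im,*OR,roi,.012,o) if n!="wrist" else 0
        print(n,"plate",g(np.array(r[0])/1000),r[1],"yaw rel",round(r[2]-21.2,2),"stripe yaw",round(k[2]-21.2,2) if k else "",g(np.array(k[0])/1000) if k else "")
    except Exception as e: print(n,e)
E
python3 pl.py
```

```text
tcp gauge [-0.1439 -0.0585] [0.4184 0.2094 0.0781] yaw rel 0.28 F [0.9 0.3 1.6] 6.5
side plate [-1.738e-01 -1.000e-04] (89.75504302978516, 120.50167846679688) yaw rel -5.31 stripe yaw -6.06 [-0.2127  0.0036]
scene plate [-1.574e-01  1.000e-04] (94.52167510986328, 98.04694366455078) yaw rel -4.84 stripe yaw -5.92 [-0.2154  0.005 ]
wrist plate [-0.1692 -0.0029] (89.58057403564453, 108.09629821777344) yaw rel -5.88 stripe yaw
```

Side push worked: yaw error down to about -5.8°, centre near y≈-3..0. A little more, then back off, rise and go behind the tail with the fingers half open.

Call:
step_arm:
  series:
    - {"dp": [4,1.6,0],"spin": 0}
    - {"dp": [0,0,0],"spin": 0}
    - {"dp": [-5,-2,0],"spin": 0}
    - {"dp": [-6,-2,0],"spin": 0}
    - {"dp": [-6,-2,0],"spin": 0}
    - {"dp": [0,0,15],"spin": 0}
    - {"dp": [0,0,25],"spin": 0}
    - {"dp": [0,0,25],"spin": 0}
    - {"dp": [0,0,15],"spin": 0}
    - {"dp": [0,0,0],"spin": 0}

```text
time_s: 7.65
ee_pos: [0.3995, 0.2029, 0.1596]
tcp_rot: [-3.08, -0.585, -0.008]
wrist_force: [-0.3, 0.4, 0.0]
opening: -0.0003
```

Call:
step_arm:
  series:
    - {"dp": [3.5,17,0],"spin": 0}
    - {"dp": [3.5,17,0],"spin": 0}
    - {"dp": [3.5,17,0],"spin": 0}
    - {"dp": [3.5,17,0],"spin": 0}
    - {"dp": [3.5,17,0],"spin": 0}
    - {"dp": [3.5,17,0],"spin": 0}
    - {"dp": [3.5,17,0],"spin": 0}
    - {"dp": [3.5,17,0],"spin": 0}
    - {"dp": [0,0,0],"spin": 0}
    - {"dp": [0,0,0],"spin": 0}
  gripper: 0.42

```text
time_s: 8.65
ee_pos: [0.4252, 0.3542, 0.1494]
tcp_rot: [-3.083, -0.594, 0.008]
wrist_force: [-0.0, 0.5, -0.6]
opening: 0.0497
```

```bash
python3 pl.py
```

```text
tcp gauge [-2.764e-01  2.000e-04] [0.4252 0.3542 0.1494] yaw rel 0.6 F [-0.   0.5 -0.6] 8.65
side plate [-0.1749  0.0027] (90.4957046508789, 121.8740463256836) yaw rel -4.32 stripe yaw -6.04 [-0.2126  0.0052]
scene plate [-0.1585  0.003 ] (94.30679321289062, 97.6677017211914) yaw rel -4.16 stripe yaw -3.7 [-0.2176  0.006 ]
wrist plate [-0.1861 -0.0202] (43.23077392578125, 61.44142150878906) yaw rel -4.48 stripe yaw
```

Call:
step_arm:
  series:
    - {"dp": [1,0,-20],"spin": -0.005}
    - {"dp": [0,0,-18],"spin": -0.004}
    - {"dp": [0,0,-14],"spin": 0}
    - {"dp": [0,0,-8],"spin": 0}
    - {"dp": [0,0,-5],"spin": 0}
    - {"dp": [0,0,-3],"spin": 0}
    - {"dp": [0,0,-2],"spin": 0}
    - {"dp": [0,0,-1],"spin": 0}
    - {"dp": [0,0,0],"spin": 0}
    - {"dp": [0,0,0],"spin": 0}

```text
time_s: 9.8
ee_pos: [0.4277, 0.3518, 0.0797]
tcp_rot: [-3.084, -0.573, -0.002]
wrist_force: [-0.0, 0.4, -0.5]
opening: 0.0496
```

```bash
python3 pl.py; python3 - <<'E'
from h import *
im=grab_frame("side");cv2.imwrite("pics/s5.png",cv2.resize(im[260:400,300:440,::-1],None,fx=4.2,fy=4.2,interpolation=cv2.INTER_CUBIC))
E
```

```text
tcp gauge [-0.2733  0.0016] [0.4277 0.3518 0.0797] yaw rel -0.16 F [-0.   0.4 -0.5] 9.8
side plate [-0.1616  0.0304] (21.505769729614258, 62.90464401245117) yaw rel -16.04 stripe yaw -6.04 [-0.2142 -0.0106]
scene plate [-0.1585  0.0031] (94.04277038574219, 97.6677017211914) yaw rel -4.16 stripe yaw -2.8 [-0.2169  0.006 ]
wrist plate [-0.2282  0.0021] (66.37319946289062, 11.132475852966309) yaw rel -4.62 stripe yaw
```

View pics/s5.png

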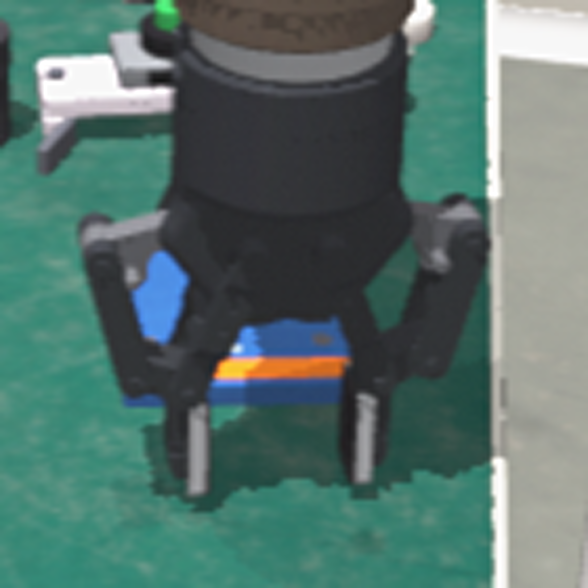

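Call:
step_arm:
  series:
    - {"dp": [0,0,-2],"spin": 0}
    - {"dp": [0,0,-2],"spin": 0}
    - {"dp": [0,0,-1],"spin": 0}
    - {"dp": [0,0,0],"spin": 0.002}
    - {"dp": [1.8,-4.7,0],"spin": 0}
    - {"dp": [1.8,-4.7,0],"spin": 0}
    - {"dp": [1.8,-4.7,0],"spin": 0}
    - {"dp": [1.8,-4.7,0],"spin": 0}
    - {"dp": [1.8,-4.7,0],"spin": 0}
    - {"dp": [0,0,0],"spin": 0}

```text
time_s: 11.0
ee_pos: [0.4375, 0.3257, 0.0741]
tcp_rot: [-3.084, -0.576, -0.001]
wrist_force: [-0.4, 0.8, 0.1]
opening: 0.0496
```

```bash
python3 pl.py
```

```text
tcp gauge [-0.2455  0.0013] [0.4375 0.3257 0.0741] yaw rel -0.05 F [-0.4  0.8  0.1] 11.0
side plate [-0.183  -0.0094] (53.178627014160156, 45.84170150756836) yaw rel -6.06 stripe yaw -6.04 [-0.2133 -0.002 ]
scene plate [-0.1587  0.0032] (93.85713958740234, 97.37520599365234) yaw rel -4.11 stripe yaw -3.7 [-0.2167  0.006 ]
wrist plate [-0.2024  0.0015] (64.18580627441406, 13.881186485290527) yaw rel -4.55 stripe yaw
```

Call:
step_arm:
  series:
    - {"dp": [1.8,-4.7,0],"spin": 0}
    - {"dp": [1.8,-4.7,0],"spin": 0}
    - {"dp": [1.8,-4.7,0],"spin": 0}
    - {"dp": [1.8,-4.7,0],"spin": 0}
    - {"dp": [1.8,-4.7,0],"spin": 0}
    - {"dp": [1.8,-4.7,0],"spin": 0}
    - {"dp": [1.8,-4.7,0],"spin": 0}
    - {"dp": [1.8,-4.7,0],"spin": 0}
    - {"dp": [0,0,0],"spin": 0}
    - {"dp": [0,0,0],"spin": 0}

```text
time_s: 12.15
ee_pos: [0.4527, 0.2858, 0.0741]
tcp_rot: [-3.082, -0.577, -0.001]
wrist_force: [0.1, 1.3, -0.9]
opening: 0.0496
```

```bash
python3 pl.py
```

```text
tcp gauge [-0.2028  0.0011] [0.4527 0.2858 0.0741] yaw rel 0.02 F [ 0.1  1.3 -0.9] 12.15
side plate [-0.1422 -0.0167] (41.157291412353516, 62.41252136230469) yaw rel 0.65 stripe yaw -0.03 [-0.1817 -0.0008]
scene plate [-0.1302  0.0081] (93.46379852294922, 103.69810485839844) yaw rel -0.19 stripe yaw 1.98 [-0.184   0.0067]
wrist plate [-0.1654  0.0025] (63.68250274658203, 24.85178565979004) yaw rel -0.05 stripe yaw
```

Plate now square (yaw ≈0) and only ~4 mm off the middle. Continue.

Call:
step_arm:
  series:
    - {"dp": [1.6,-5.2,0],"spin": 0}
    - {"dp": [1.6,-5.2,0],"spin": 0}
    - {"dp": [1.6,-5.2,0],"spin": 0}
    - {"dp": [1.6,-5.2,0],"spin": 0}
    - {"dp": [1.6,-5.2,0],"spin": 0}
    - {"dp": [1.6,-5.2,0],"spin": 0}
    - {"dp": [1.6,-5.2,0],"spin": 0}
    - {"dp": [1.6,-5.2,0],"spin": 0}
    - {"dp": [0,0,0],"spin": 0}
    - {"dp": [0,0,0],"spin": 0}

```text
time_s: 13.3
ee_pos: [0.4664, 0.2406, 0.0741]
tcp_rot: [-3.082, -0.578, -0.001]
wrist_force: [-1.3, 1.0, -0.4]
opening: 0.0494
```

```bash
python3 pl.py
```

```text
tcp gauge [-0.1556 -0.0024] [0.4664 0.2406 0.0741] yaw rel 0.04 F [-1.3  1.  -0.4] 13.3
side plate [-0.0898 -0.0192] (42.893985748291016, 71.7012939453125) yaw rel -1.27 stripe yaw -0.02 [-0.1346 -0.0043]
scene plate [-0.0818  0.0046] (93.64494323730469, 98.92447662353516) yaw rel -0.01 stripe yaw 1.86 [-0.1367  0.0037]
wrist plate [-0.1183 -0.001 ] (63.65494155883789, 24.85094451904297) yaw rel -0.03 stripe yaw
```

Call:
step_arm:
  series:
    - {"dp": [1.9,-5,0],"spin": 0}
    - {"dp": [1.9,-5,0],"spin": 0}
    - {"dp": [1.9,-5,0],"spin": 0}
    - {"dp": [1.9,-5,0],"spin": 0}
    - {"dp": [1.9,-5,0],"spin": 0}
    - {"dp": [1.9,-5,0],"spin": 0}
    - {"dp": [1.9,-5,0],"spin": 0}
    - {"dp": [1.9,-5,0],"spin": 0}
    - {"dp": [1.9,-5,0],"spin": 0}
    - {"dp": [0,0,0],"spin": 0}

```text
time_s: 14.45
ee_pos: [0.4848, 0.1919, 0.0741]
tcp_rot: [-3.082, -0.579, -0.001]
wrist_force: [0.2, -0.3, 0.0]
opening: 0.0493
```

Call:
step_arm:
  series:
    - {"dp": [0.7,-1.9,0],"spin": 0}
    - {"dp": [0.7,-1.9,0],"spin": 0}
    - {"dp": [0.7,-1.9,0],"spin": 0}
    - {"dp": [0.7,-1.9,0],"spin": 0}
    - {"dp": [0.7,-1.9,0],"spin": 0}
    - {"dp": [0.7,-1.9,0],"spin": 0}
    - {"dp": [0,0,0],"spin": 0}
    - {"dp": [0,0,0],"spin": 0}
    - {"dp": [0,0,0],"spin": 0}
    - {"dp": [0,0,0],"spin": 0}

```text
time_s: 15.45
ee_pos: [0.4893, 0.1799, 0.0741]
tcp_rot: [-3.081, -0.58, -0.0]
wrist_force: [-0.0, 1.1, 0.6]
opening: 0.0497
```

```bash
python3 pl.py
```

```text
tcp gauge [-0.0908 -0.0031] [0.4893 0.1799 0.0741] yaw rel 0.12 F [-0.   1.1  0.6] 15.45
side plate [-0.0436 -0.0169] (35.97288131713867, 35.66576385498047) yaw rel -6.27 stripe yaw -6.21 [-0.0696 -0.0042]
scene plate [-0.0507  0.0278] (45.66986083984375, 40.42127227783203) yaw rel 0.3 stripe yaw 1.87 [-0.072  0.003]
wrist plate [-0.0534 -0.0016] (63.6500129699707, 24.839393615722656) yaw rel 0.06 stripe yaw
```

Near home; press on in small steps until the stop resists.

Call:
step_arm:
  series:
    - {"dp": [0.7,-1.9,0],"spin": 0}
    - {"dp": [0.7,-1.9,0],"spin": 0}
    - {"dp": [0.7,-1.9,0],"spin": 0}
    - {"dp": [0.7,-1.9,0],"spin": 0}
    - {"dp": [0.7,-1.9,0],"spin": 0}
    - {"dp": [0.7,-1.9,0],"spin": 0}
    - {"dp": [0.7,-1.9,0],"spin": 0}
    - {"dp": [0.7,-1.9,0],"spin": 0}
    - {"dp": [0.7,-1.9,0],"spin": 0}
    - {"dp": [0.7,-1.9,0],"spin": 0}

```text
time_s: 16.6
ee_pos: [0.4913, 0.1736, 0.0745]
tcp_rot: [-3.039, -0.589, 0.01]
wrist_force: [-4.4, 14.4, -0.5]
opening: 0.0496
```

```bash
python3 pl.py
```

```text
tcp gauge [-0.0842 -0.0034] [0.4913 0.1736 0.0745] yaw rel 0.73 F [-4.4 14.4 -0.5] 16.6
side plate [-0.0416 -0.0161] (33.97574996948242, 31.835323333740234) yaw rel -6.27 stripe yaw -6.21 [-0.0658 -0.0038]
scene plate [-0.0519  0.0276] (45.6170654296875, 42.80600357055664) yaw rel 0.3 stripe yaw 1.92 [-0.0681  0.0029]
wrist plate [-0.0503 -0.0017] (62.77491760253906, 23.827789306640625) yaw rel 0.63 stripe yaw
```

Firm stop at 15 N. Back off, rise straight up, and shut the fingers to check.

Call:
step_arm:
  series:
    - {"dp": [-0.7,1.9,0],"spin": 0}
    - {"dp": [-2,5,0],"spin": -0.01}
    - {"dp": [-3,8,0],"spin": 0}
    - {"dp": [-4,10,0],"spin": 0}
    - {"dp": [-4,10,10],"spin": 0}
    - {"dp": [0,0,30],"spin": 0}
    - {"dp": [0,0,40],"spin": 0}
    - {"dp": [0,0,40],"spin": 0}
    - {"dp": [0,0,30],"spin": 0}
    - {"dp": [0,0,0],"spin": 0}

```text
time_s: 17.75
ee_pos: [0.4729, 0.2134, 0.2326]
tcp_rot: [-3.043, -0.575, 0.011]
wrist_force: [0.5, 0.1, -0.8]
opening: 0.0493
```

Call:
step_arm:
  series:
    - {"dp": [5,-7,8],"spin": 0}
    - {"dp": [5,-7,8],"spin": 0}
    - {"dp": [5,-7,8],"spin": 0}
    - {"dp": [0,0,0],"spin": 0}
    - {"dp": [0,0,0],"spin": 0}
    - {"dp": [0,0,0],"spin": 0}
    - {"dp": [0,0,0],"spin": 0}
    - {"dp": [0,0,0],"spin": 0}
    - {"dp": [0,0,0],"spin": 0}
    - {"dp": [0,0,0],"spin": 0}
  gripper: 1.0

```text
time_s: 18.75
ee_pos: [0.4879, 0.1911, 0.2556]
tcp_rot: [-3.044, -0.576, 0.019]
wrist_force: [-0.6, 0.5, 0.3]
opening: -0.0001
```

```bash
python3 pl.py;python3 look.py w6
```

```text
tcp gauge [-0.1017 -0.0003] [0.4879 0.1911 0.2556] yaw rel 0.22 F [-0.6  0.5  0.3] 18.75
side plate [-0.0547  0.0029] (92.76791381835938, 72.30859375) yaw rel -0.14 stripe yaw 0.39 [-0.0657  0.0016]
scene plate [-0.0486  0.0286] (44.121253967285156, 36.45802307128906) yaw rel 0.84 stripe yaw 1.64 [-0.0695  0.0018]
wrist plate [-0.048   0.0013] (89.49665832519531, 63.34197998046875) yaw rel 0.34 stripe yaw  
[0.488  0.1911 0.2557] yaw 21.42 [0.4 0.3 0. ]
blue [329. 276.] ((508.8891296386719, 141.57589721679688), (89.51945495605469, 63.374141693115234), 21.391984939575195)
or [288. 266.] ((468.1226501464844, 145.99510192871094), (10.625787734985352, 7.073333740234375), 21.534032821655273)
btn none
```

View pics/w6.png

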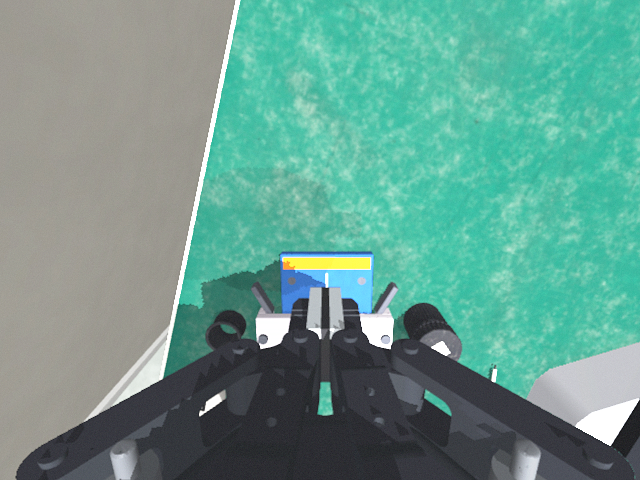

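Plate tail at gauge x = -79.7 mm (home is -80), y ≈ +1 mm, yaw ≈ 0.2°; loupe and can undisturbed at (225,328) and (432,330). Now aim at the button, allowing for the tool's slight tilt.

```bash
python3 - <<'E'
from h import *
o=observe();z=R.from_rotvec(o["tcp_rot"]).as_matrix()[:,2];print("toolz",z.round(4))
tip=o["ee_pos"]+.073*z;print("tip",tip)
for b in((.525,.0964,.062),(.527,.094,.061)):print("move",((np.array(b)-tip)*1000).round(1))
E
```

```text
toolz [-0.0196  0.0402 -0.999 ]
tip [0.48660691 0.19397769 0.18282877]
move [  38.4  -97.6 -120.8]
move [  40.4 -100.  -121.8]
```

Call:
step_arm:
  series:
    - {"dp": [4.6,-11.7,0],"spin": 0}
    - {"dp": [4.6,-11.7,0],"spin": 0}
    - {"dp": [4.6,-11.7,0],"spin": 0}
    - {"dp": [4.6,-11.7,0],"spin": 0}
    - {"dp": [4.6,-11.7,0],"spin": 0}
    - {"dp": [4.6,-11.7,0],"spin": 0}
    - {"dp": [4.6,-11.7,0],"spin": 0}
    - {"dp": [4.6,-11.7,0],"spin": 0}
    - {"dp": [0,0,-20],"spin": 0}
    - {"dp": [0,0,-20],"spin": 0}

```text
time_s: 19.95
ee_pos: [0.5298, 0.0863, 0.2176]
tcp_rot: [-3.046, -0.572, 0.01]
wrist_force: [0.5, 0.6, 0.3]
opening: 0.0004
```

```bash
cat > tip.py <<'E'
from h import *
import sys
o=observe();z=R.from_rotvec(o["tcp_rot"]).as_matrix()[:,2]
tip=o["ee_pos"]+.073*z;print(o["time_s"],"tip",tip.round(4),"F",o["wrist_force"].round(1),"toolz",z.round(3))
print("move",((np.array((.5255,.096,.062))-tip)*1000).round(1))
if len(sys.argv)>1:
    im=grab_frame("side");cv2.imwrite(f"pics/{sys.argv[1]}.png",cv2.resize(im[170:320,280:430,::-1],None,fx=4,fy=4,interpolation=cv2.INTER_CUBIC))
E
python3 tip.py
```

```text
19.95 tip [0.5288 0.0892 0.1447] F [0.5 0.6 0.3] toolz [-0.014  0.041 -0.999]
move [ -3.3   6.8 -82.7]
```

Call:
step_arm:
  series:
    - {"dp": [-1.5,3,-15],"spin": 0}
    - {"dp": [-1.5,3,-15],"spin": 0}
    - {"dp": [0,0,-14],"spin": 0}
    - {"dp": [0,0,-10],"spin": 0}
    - {"dp": [0,0,-6],"spin": 0}
    - {"dp": [0,0,0],"spin": 0}
    - {"dp": [0,0,0],"spin": 0}
    - {"dp": [0,0,0],"spin": 0}
    - {"dp": [0,0,0],"spin": 0}
    - {"dp": [0,0,0],"spin": 0}

```text
time_s: 20.95
ee_pos: [0.5281, 0.0892, 0.1541]
tcp_rot: [-3.046, -0.57, 0.01]
wrist_force: [0.5, -0.1, -0.4]
opening: -0.0002
```

```bash
python3 tip.py s7
```

```text
20.95 tip [0.527  0.0921 0.0812] F [ 0.5 -0.1 -0.4] toolz [-0.014  0.04  -0.999]
move [ -1.5   3.9 -19.2]
```

View pics/s7.png

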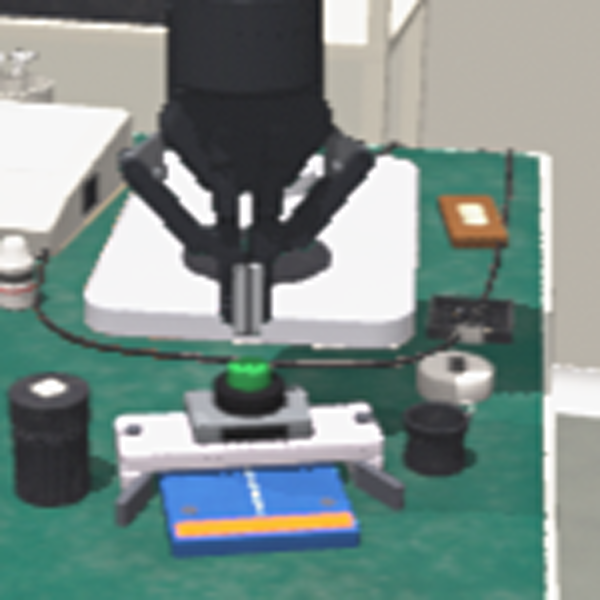

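The shut fingertips hang right above the button at (248,375), and the plate sits centred under the bridge. Pressing gently.

Call:
step_arm:
  series:
    - {"dp": [-0.5,1.8,-4],"spin": 0}
    - {"dp": [-0.5,1.8,-4],"spin": 0}
    - {"dp": [0,0,-4],"spin": 0}
    - {"dp": [0,0,-2],"spin": 0}
    - {"dp": [0,0,-2],"spin": 0}
    - {"dp": [0,0,-2],"spin": 0}
    - {"dp": [0,0,-2],"spin": 0}
    - {"dp": [0,0,-2],"spin": 0}
    - {"dp": [0,0,-1],"spin": 0}
    - {"dp": [0,0,0],"spin": 0}

```text
time_s: 22.0
ee_pos: [0.527, 0.0933, 0.131]
tcp_rot: [-3.046, -0.57, 0.008]
wrist_force: [-2.4, -0.0, 3.6]
opening: -0.0003
```

```bash
python3 tip.py
```

```text
22.0 tip [0.5261 0.0962 0.0581] F [-2.4 -0.   3.6] toolz [-0.013  0.041 -0.999]
move [-0.6 -0.2  3.9]
```

Spring force is building (3.6 N); press on to the bottom and hold.

Call:
step_arm:
  series:
    - {"dp": [0,0,-2],"spin": 0}
    - {"dp": [0,0,-2],"spin": 0}
    - {"dp": [0,0,-2],"spin": 0}
    - {"dp": [0,0,-2],"spin": 0}
    - {"dp": [0,0,-2],"spin": 0}
    - {"dp": [0,0,-2],"spin": 0}
    - {"dp": [0,0,-2],"spin": 0}
    - {"dp": [0,0,-2],"spin": 0}
    - {"dp": [0,0,-2],"spin": 0}
    - {"dp": [0,0,-2],"spin": 0}

```text
time_s: 23.0
ee_pos: [0.5263, 0.0931, 0.1304]
tcp_rot: [-3.046, -0.57, -0.011]
wrist_force: [-7.8, -1.8, 18.2]
opening: -0.0002
```

```bash
python3 tip.py s8
```

```text
23.0 tip [0.5263 0.0963 0.0575] F [-7.8 -1.8 18.2] toolz [-0.001  0.044 -0.999]
move [-0.8 -0.3  4.5]
```

The viewer limit is reached, so I check numerically: visible green height pressed against released.

```bash
cat > gr.py <<'E'
from h import *
for n,im in(("s0",cv2.imread("pics/side0.png")[:,:,::-1]),("now",grab_frame("side"))):
    m=cv2.inRange(cv2.cvtColor(im,cv2.COLOR_RGB2HSV),(48,170,80),(72,255,255))[240:290,320:365]
    r,c=np.nonzero(m);print(n,len(r),"rows",r.min()+240 if len(r) else None,r.max()+240 if len(r) else None,"cols",c.min()+320 if len(c) else None,c.max()+320 if len(c) else None)
E
python3 gr.py
```

```text
s0 22 rows 260 262 cols 338 346
now 0 rows None None cols None None
```

```bash
sed -i 's/(48,170,80),(72,255,255)/(50,130,60),(74,255,255)/' gr.py; python3 gr.py; python3 - <<'E'
import cv2,numpy as np
for f in("s7","s8"):
    im=cv2.imread(f"pics/{f}.png");m=cv2.inRange(cv2.cvtColor(im,cv2.COLOR_BGR2HSV),(50,130,60),(74,255,255))[340:430,200:300]
    r,c=np.nonzero(m);print(f,len(r),r.min()+340 if len(r) else 0,r.max()+340 if len(r) else 0)
    for y in range(325,420,6): print(y,im[y,248,::-1])
E
```

```text
s0 79 rows 259 267 cols 337 347
now 16 rows 263 267 cols 339 347
s7 1221 356 390
325 [90 89 92]
331 [78 77 80]
337 [173 169 175]
343 [160 169 164]
349 [ 70 127 112]
355 [ 63 130 101]
361 [ 46 127  66]
367 [ 73 229 114]
373 [ 65 181  94]
379 [ 50 139  72]
385 [ 49 137  70]
391 [47 89 59]
397 [48 47 51]
403 [35 35 35]
409 [31 31 31]
415 [65 65 68]
s8 241 373 390
325 [80 80 83]
331 [89 89 92]
337 [89 89 91]
343 [86 87 89]
349 [82 82 85]
355 [81 81 85]
361 [82 83 85]
367 [97 97 99]
373 [98 97 99]
379 [76 79 78]
385 [ 48 114  66]
391 [41 74 50]
397 [49 48 51]
403 [35 35 36]
409 [30 30 31]
415 [65 65 68]
```

Cap height above the collar halved (about 18→9 crop px, ~5 mm), some green still shows, so the firm 18 N stop is the button's own bottom. Release and withdraw straight up.

Call:
step_arm:
  series:
    - {"dp": [0,0,3],"spin": 0}
    - {"dp": [0,0,6],"spin": 0}
    - {"dp": [0,0,10],"spin": 0}
    - {"dp": [0,0,20],"spin": 0}
    - {"dp": [0,0,25],"spin": 0}
    - {"dp": [0,0,25],"spin": 0}
    - {"dp": [-5,15,10],"spin": 0}
    - {"dp": [-5,15,0],"spin": 0}
    - {"dp": [-5,15,0],"spin": 0}
    - {"dp": [-5,15,0],"spin": 0}

```text
time_s: 24.15
ee_pos: [0.5052, 0.1553, 0.2349]
tcp_rot: [-3.046, -0.564, -0.012]
wrist_force: [0.8, 0.3, 0.0]
opening: -0.0001
```

Call:
step_arm:
  series:
    - {"dp": [-5,10,5],"spin": 0}
    - {"dp": [-5,10,5],"spin": 0}
    - {"dp": [0,0,0],"spin": 0}
    - {"dp": [0,0,0],"spin": 0}
    - {"dp": [0,0,0],"spin": 0}
    - {"dp": [0,0,0],"spin": 0}
    - {"dp": [0,0,0],"spin": 0}
    - {"dp": [0,0,0],"spin": 0}
    - {"dp": [0,0,0],"spin": 0}
    - {"dp": [0,0,0],"spin": 0}

```text
time_s: 25.15
ee_pos: [0.4938, 0.1775, 0.2448]
tcp_rot: [-3.047, -0.565, -0.009]
wrist_force: [-0.2, 0.2, 0.4]
opening: -0.0
```

```bash
python3 gr.py; python3 pl.py
```

```text
s0 79 rows 259 267 cols 337 347
now 79 rows 259 267 cols 337 347
tcp gauge [-0.087   0.0003] [0.4938 0.1775 0.2448] yaw rel -0.17 F [-0.9  0.7  0.6] 25.2
side plate [-0.0579  0.0045] (96.654541015625, 68.82868194580078) yaw rel -6.19 stripe yaw 0.39 [-0.0658  0.0016]
scene plate [-0.0486  0.0287] (43.8973274230957, 36.45802307128906) yaw rel 0.84 stripe yaw -0.02 [-0.0694  0.0018]
wrist plate [-0.0484  0.0013] (89.592529296875, 63.064327239990234) yaw rel 0.31 stripe yaw
```

Button fully released (identical to the start), plate unmoved. Handing in.

```bash
python3 -c "
from station import *
print(job_done())"
```

```text
the job is handed in; nothing more can be done
None
```

I slid the plate under the bridge to the stop, pressed the green button fully and released it. The job was handed in at about 25 s of the 51 s allowed; no verdict is reported.

- **Moves:** I pushed the plate from its side near the nose to straighten and centre it. Then I pushed it from the tail with two half-open fingers until the stop resisted at about 15 N.
- **Plate:** The last wrist check put the tail at gauge x ≈ -80 mm, which is home. It sat about 1 mm off the middle and about 0.3° off square. One side-camera fit gave -6°, but that view of the plate was cut off by the bridge. The stripe in the same picture gave 0.4°, and the wrist view agreed.
- **Button:** I pressed with shut fingers to a firm stop at 18 N, and the visible cap height fell by roughly 5 mm. After release its image was identical to the start.
- **Other things:** The loupe and can looked undisturbed in the wrist view just before the press. I did not measure the other items, but the arm stayed clear of them.
- **Two gaps:** The picture limit ran out just before the final checks, so the press and release were confirmed by pixel counts, not by eye. The tool was also tilted about 2.5° after the push, which I allowed for when aiming at the button.

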